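# Swing the flux tin round to the pointer and hold it there

### The arm

A 6-joint arm with a two-finger parallel gripper is mounted at the origin on the work surface. World frame = base frame: x ahead of the robot, y to its left, z up, the work surface at z = 0. Lengths are in m, angles in rad, forces in N, time in s.
With the tool pointing down it reaches from about 0.275 to 0.875 m from the base axis. Payload 12.5 kg.
Tool frame: the origin (TCP) lies midway between the tips of the shut fingers; the grasp point (between the pads) lies 19 mm behind it (bot.tcp_to_grasp is the distance from the TCP to the grasp point, in m); x points along the fingers, y is the direction in which the jaws open and shut, and the axes are right-handed (so a half turn about x gives the same grasp; the last joint's range is limited). The gripper opens to 85 mm and grips with 20 to 120 N. Pads are 22 mm wide; open, the fingers measure 114 mm over their backs; the gripper's body (76 mm by 85 mm) begins 54 mm behind the grasp point. The pads swing forward as they close: fully open they stand 13 mm farther back than shut.
Start: joints at [-1.334, 0.351, 1.652, -0, 1.139, -0.085], TCP at [0.174, -0.522, 0.231] pointing down, gripper open.
Joint ranges: [-2.75, 2.75], [-0.79, 2.1], [0.01, 2.65], [-1.57, 4.71], [0.07, 3.14], [-2.87, 2.87]. Speed limits (rad/s): [2.22, 2.22, 2.79, 3.14, 3.14, 3.14].

### API

Orientations are given as a rotation vector (axis times angle).
In Python, from workcell import bot gives the robot as it stands.
- The arm moves only by the tool step_arm, never from a script. Its argument "increments" is a list of rows, each an object of numbers: "tx", "ty", "tz": the shift along the world's x, y, z in mm; "yaw": the turn about the world's z in rad; "jaw": the finger opening in mm, from 0 to 85.4. In form: [{"tx": .., "ty": .., "tz": .., "yaw": .., "jaw": ..}, ...]. A call has 1 to 8 rows; each row is the pose to reach, as a shift and turn from the pose measured when the call began; what a row does not reach only later rows make up. A row lasts 1/12 s, in which the tool goes at most 41.7 mm and 7.16 degrees, less where a joint would pass 70% of its speed; a pose out of reach is approached as far as the arm can. A call with a gripper value outside its range is refused whole. The fingers move at their own pace and stop on an object; "grip_force" is the grip in N (left out, the last holds). Time passes only in rows, so rows that repeat a pose let the fingers close. It gives the time, the measured TCP pose, the force and the opening at its end, in the units of the state.
- bot.get_obs(): the state, without advancing time (a new reading comes with each control period).
- bot.snapshot(name): name is "scene" or "top" or "wrist"; returns a dict with "color" (420x560x3 uint8, red, green, blue), "fx", "fy", "cx", "cy" (pixels), "origin" and "attitude" of the camera in the world. Camera axes: x right, y down, z forward; pixel columns grow to the right and rows downward; lengths in m; the calibration is good to about 2 mm. The wrist camera is an equidistant fisheye: a pixel r from the principal point sees the ray r / f radians off the axis. A picture is of the moment at which its call begins. There is no depth.
- bot.finish_job(): hands the job in, once; it reports no verdict.
Trained networks look in a picture, given as the dict that the camera call returned (one of the last four; its "shot" number tells which), for a name from the list of things; names that differ only in an ending like _2 or _b are one class to them, and where a whole thing is asked for, a point or a joint stands for the part that bears it (a point fixed in the world has none). Each returns a list of dicts, best first, with "p" (0 to 1); they miss things now and then, are a little off and sometimes report something else, mostly with a low value. They report only what shows in the picture. A call takes as long as a camera call. They do not tell look-alikes from the thing itself.
- bot.search_frame(target, picture): "position" ([x, y, z] in m, in the coordinates of the camera as it stood for that picture, good to about 4 mm: the middle of the surface that is visible of it).
- bot.silhouettes(target, picture): "pixels" (420x560 bool, what is visible of it).
The state is a dict: "clock": time; "joint_positions": joint angles; "joint_vel": joint speeds; "joint_torque": joint torques, N m; "eef_pos": TCP position; "tool_rot": TCP orientation; "ft_force": force on the tool from outside, world axes, zero at the start; "ft_torque": the same for the moment, N m; "finger_gap": finger opening in m.
Only numpy, scipy, OpenCV 4.12 (cv2) and the standard library are available. Lean on these libraries where they do the work, as an engineer would, in place of code of your own. Each camera call takes 0.05 s, during which the arm holds its last target.

### The job

Turn the spring-return tool carousel on the smith's bench until the tin with the knob on its lid stands squarely at the upright pointer, and finish while holding the turntable still there with the gripper: let go and it swings back. Keep the loose oil can that rides on the turntable standing, and leave the other things lying on the bench where they are.

Things in the scene. Friction and masses are not known exactly. Their poses are not given: they have to be found in the camera images.
- flux_knob (a point): Middle of the round dark wooden knob (28 mm diameter, 28 mm tall, on a thin neck 10 mm above the flat lid) of the flux tin; 159 mm above the bench, 24 mm above the lid. The tin (63 mm diameter, plain aluminium) is bolted to the turntable 90 mm out from its axis; the only one with a knob. All else on the turntable is no higher than its lid (135 mm above the bench).
- hub (a point): Point on the turntable's vertical axis at its upper face, 45 mm above the bench. The turntable is a round dark steel plate, 264 mm diameter, 11 mm thick, on a fixed foot. Five places 106 mm apart, centre to centre: the flux tin, a like tin with plain flat lid next to it, a wooden block with short punches, the loose oil can, a low cup of rivets; all but the can are bolted on. Central post 115 mm high.
- mark (a point): The point where the middle of the knob must come: 90 mm out from the axis, straight inward from the pointer, 159 mm above the bench (empty air at first).
- pointer (a point): The top of the upright steel pointer blade just outside the turntable's rim, 161 mm out from the axis and 78 mm above the bench; blade 30 mm wide, 6 mm thick, on a fixed arm that comes out from under the plate. It does not move during the task.
- carousel (a joint): Turn of the turntable in rad: 0 where the spring parks it against its stop (the start), growing counter-clockwise seen from above, stop at 2.6. The pointer lies 0.7 to 1.7 rad counter-clockwise from the parked tin. The spring pulls it back clockwise with 0.24 to 0.30 N m (some 3 N at the knob); damping 0.2 N m per rad/s. Released, it swings back at about 1 rad/s.
- oilcan: Small loose copper oil can standing on the turntable 90 mm from its axis, on the place across from the tin: body 42 mm in diameter, 66 mm tall with its spout, 0.12 kg. Origin at the centre of its underside, z axis up.
- hammer: Loose hammer with a wooden handle, 280 mm long, lying on the bench (left); leave it. Origin on its underside.
- brush: Loose wire brush, 200 mm long, 38 mm high, lying on the bench (right, near the robot); leave it. Origin at the centre of its underside.
- hardy: Loose steel hardy tool (square shank and block, about 95 x 50 x 50 mm) on the bench (left); leave it. Origin on its underside.
- bar: Loose flat steel bar, 220 x 20 x 12 mm, on the bench (right); leave it. Origin at the centre of its underside.
- brick: Loose pale firebrick, 115 x 150 x 64 mm, on the bench (right, far side); leave it. Origin at the centre of its underside.
- mug: Loose white ceramic mug, 80 mm in diameter, 90 mm tall, on the bench (left, far side); leave it. Origin at the centre of its underside.
Mind the look-alikes: they are no part of the job. There is more than one size of the oilcan; the one meant has the size given above.

How it is judged:
At the end, for the whole second after the job is handed in: For the whole last second the knobbed tin's centre is within 10 mm of the mark at the pointer, the turntable is still (under 0.05 rad/s) and the gripper's fingers bear on it (or on what is bolted to it) with over 1 N; the oil can stands upright on the turntable (horizontal distance between flux_knob and mark below 0.01 m and velocity of joint carousel between -0.05 and 0.05 rad/s and contact force between the fingers and carousel above 1 N and angle between oilcan's own z axis and vertical below 0.2 rad and height (world z) of oilcan above 0.04 m); the arm keeps its last pose, push and grip.
It fails at once if the oil can is tipped or knocked off the turntable (angle between oilcan's own z axis and vertical above 0.5 rad or height (world z) of oilcan below 0.03 m).
It fails at once if a loose thing lying on the bench is disturbed (moved over 30 mm) (distance of any of hammer, brush, hardy, bar, brick, mug from where it was at the start of the episode above 0.03 m).
It also fails if it takes over 32 s, if anything falls off the work surface, if the arm or the gripper's body presses on something with over 40 N, if the wrist force passes 120 N, or if a joint passes its speed limit or range.

## Working session

There is one attempt and no reset: what is moved stays moved. The work goes in short steps, Python scripts to look and compute and a tool call to move; the robot and the scene stay as the last step left them, time stands still between calls to the robot, and variables do not carry over. Pictures are saved under pics/ and viewed, and the job is handed in when it is done.

Besides the shell and the picture viewer there is one more tool, called by a JSON object that holds its "fn" and its "kwargs". step_arm: Moves the arm, as the interface text tells. Its arguments: {"type":"object","properties":{"increments":{"type":"array"},"grip_force":{"type":"number"}},"required":["increments"]}

```bash
mkdir -p pics; ls
cat > h.py <<'E'
import numpy as np, cv2
from scipy.spatial.transform import Rotation as R
from workcell import bot
def Rm(a):
    a=np.array(a,float)
    if a.shape==(3,3): return a
    return R.from_rotvec(a).as_matrix()
def save(p,n): cv2.imwrite('pics/'+n,cv2.cvtColor(p['color'],cv2.COLOR_RGB2BGR))
def ray(p,u,v,fish=False):
    x=(u-p['cx'])/p['fx'];y=(v-p['cy'])/p['fy']
    if fish:
        r=np.hypot(x,y); d=np.array([x/r*np.sin(r),y/r*np.sin(r),np.cos(r)]) if r>0 else np.array([0,0,1.])
    else: d=np.array([x,y,1.])
    return np.array(p['origin']),Rm(p['attitude'])@(d/np.linalg.norm(d))
def atz(p,u,v,z,fish=False):
    o,d=ray(p,u,v,fish); return o+d*(z-o[2])/d[2]
def tri(rs):
    A=np.zeros((3,3));b=np.zeros(3)
    for o,d in rs:
        M=np.eye(3)-np.outer(d,d);A+=M;b+=M@o
    x=np.linalg.solve(A,b); return x,[np.linalg.norm((np.eye(3)-np.outer(d,d))@(x-o)) for o,d in rs]
def world(p,c): return np.array(p['origin'])+Rm(p['attitude'])@np.array(c)
def proj(p,X):
    c=Rm(p['attitude']).T@(np.array(X)-p['origin']); return p['cx']+p['fx']*c[0]/c[2],p['cy']+p['fy']*c[1]/c[2]
E
python3 - <<'E'
from h import *
for n in ['scene','top','wrist']:
    p=bot.snapshot(n); save(p,n+'0.png'); print(n,p['fx'],p['cx'],p['cy'],p['origin'],p['attitude'],p.get('shot'))
    for t in ['flux_knob','hub','pointer','oilcan','carousel']:
        try:
            for d in bot.search_frame(t,p)[:3]: print(t,round(d['p'],2),world(p,d['position']).round(3))
        except Exception as e: print(t,e)
print(bot.get_obs())
E
```

```text
pics
scene 406.7430744159399 275.6877406343237 215.65901359505025 [ 1.26887981 -0.22783288  0.87543018] [-1.94217884 -1.40370281  0.59718694] 1
flux_knob 0.95 [0.556 0.035 0.047]
hub 0.84 [0.558 0.032 0.044]
hub 0.38 [ 0.653 -0.021  0.079]
hub 0.21 [0.516 0.325 0.027]
pointer 0.53 [ 0.402 -0.001  0.05 ]
oilcan 0.58 [ 0.654 -0.02   0.074]
oilcan 0.54 [ 0.72  -0.198  0.028]
carousel 0.58 [0.556 0.033 0.045]
top 528.1365344427646 275.35835758063 210.23303020649618 [0.26507549 0.0418868  1.43610951] [-2.11769185  2.15532243 -0.22229698] 2
flux_knob 0.67 [0.541 0.036 0.043]
hub 0.6 [0.544 0.037 0.046]
pointer 0.68 [ 0.409 -0.     0.027]
oilcan 0.49 [ 0.634 -0.012  0.083]
carousel 0.85 [0.541 0.04  0.044]
wrist 325.19226210127806 277.6772154924781 212.76067442789073 [ 0.24521934 -0.49700824  0.37268185] [ 2.3414994  -1.68674861 -0.25482779] 3
hub 0.65 [ 0.326 -0.234  0.003]
{'clock': 0.9, 'joint_positions': array([-1.33359269e+00,  3.50661489e-01,  1.65179519e+00, -2.20931016e-05,
        1.13909349e+00, -8.46079712e-02]), 'joint_vel': array([-0.00073742, -0.00206438,  0.00029214,  0.00122223, -0.00212754,
       -0.00097776]), 'joint_torque': array([-6.80162684e-04, -5.06022549e+01, -2.91647941e+01, -2.24649432e-05,
        6.76316722e-04,  2.36564313e-05]), 'eef_pos': array([ 0.17396993, -0.52175092,  0.2313125 ]), 'tool_rot': array([ 2.04740292,  0.3322789 , -2.0474377 ]), 'ft_force': array([-0.17022528, -0.92626902,  0.67910997]), 'ft_torque': array([-0.00165678, -0.00476546, -0.00843422]), 'finger_gap': 0.08526150513936018}
```

View pics/scene0.png

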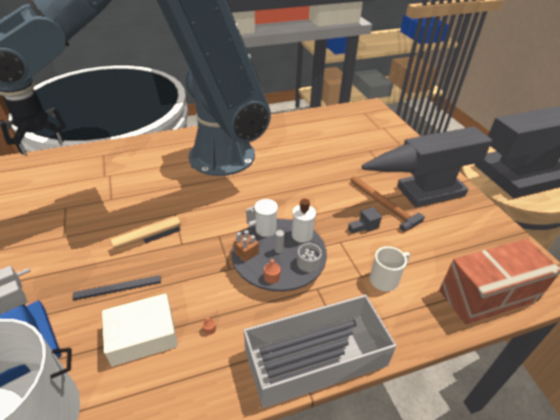

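View pics/top0.png

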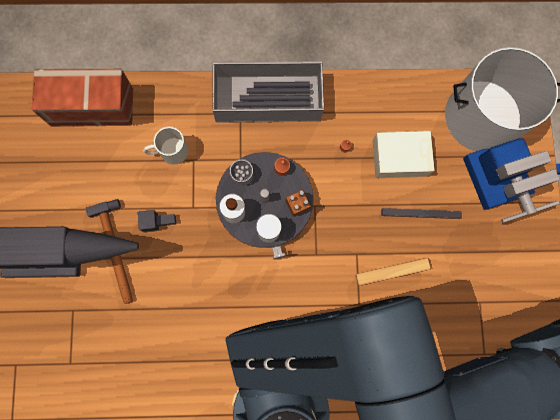

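Run:
```python
import cv2,numpy as np
a=cv2.imread('pics/top0.png')[140:270,200:330];b=cv2.imread('pics/scene0.png')[185:345,190:350]
cv2.imwrite('pics/crop0.png',np.hstack([cv2.resize(a,(400,400),interpolation=2),cv2.resize(b,(400,400),interpolation=2)]))
```

```text
(no output)
```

View pics/crop0.png

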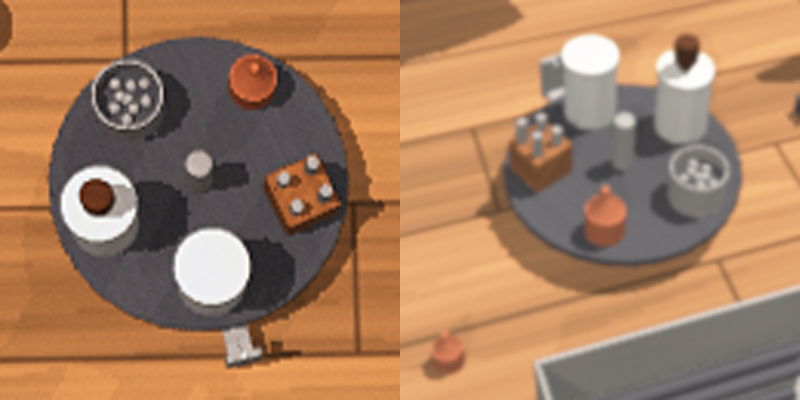

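```bash
cat > m.py <<'E'
import numpy as np,cv2,pickle
from scipy.spatial.transform import Rotation as R
from h import *
T=dict(fx=528.1365,fy=528.1365,cx=275.358,cy=210.233,origin=np.array([0.26507549,0.0418868,1.43610951]),attitude=[-2.11769185,2.15532243,-0.22229698])
S=dict(fx=406.743,fy=406.743,cx=275.688,cy=215.659,origin=np.array([1.26887981,-0.22783288,0.87543018]),attitude=[-1.94217884,-1.40370281,0.59718694])
def ct(x,y): return 200+x*.325-.34,140+y*.325-.34
def cs(x,y): return 190+(x-400)*.4-.3,185+y*.4-.3
E
python3 - <<'E'
from m import *
def t(n,a,b): print(n,tri([ray(T,*ct(*a)),ray(S,*cs(*b))]))
t('knobmid',(98,200),(687,50))
t('posttop',(199,162),(624,116))
t('cantip',(256,68),(605,190))
print('knob@.159',atz(T,*ct(98,200),.159),'post@.16',atz(T,*ct(199,162),.16))
for z in (.045,):
  for p in [(49,184),(349,184),(199,38),(199,329)]: print(atz(T,*ct(*p),z))
print('pointer bits')
for p in [(222,332),(252,330),(229,362),(262,358)]: print(p,atz(T,*ct(*p),.078),atz(T,*ct(*p),0.045))
E
```

```text
knobmid (array([0.51753573, 0.11717454, 0.15721708]), [np.float64(0.0015165493941032737), np.float64(0.001516549394103345)])
posttop (array([0.55557686, 0.03453267, 0.11862341]), [np.float64(0.00036635086868738883), np.float64(0.0003663508686873831)])
cantip (array([ 0.63857175, -0.01444306,  0.10866917]), [np.float64(0.0009527472433115367), np.float64(0.0009527472433115016)])
knob@.159 [0.51666233 0.11563618 0.159     ] post@.16 [0.54634599 0.03442478 0.16      ]
[0.55398433 0.16479777 0.045     ]
[ 0.55005508 -0.09723138  0.045     ]
[0.68444021 0.03195819 0.045     ]
[0.42481937 0.03608953 0.045     ]
pointer bits
(222, 332) [0.41817284 0.01697578 0.078     ] [0.42189287 0.01637048 0.045     ]
(252, 330) [ 0.41942681 -0.00824269  0.078     ] [ 0.42317731 -0.00946076  0.045     ]
(229, 362) [0.39289022 0.01158736 0.078     ] [0.39599593 0.01085113 0.045     ]
(262, 358) [ 0.39575467 -0.01610259  0.078     ] [ 0.39892998 -0.01751164  0.045     ]
```

Run:
```python
import cv2,numpy as np
a=cv2.imread('pics/top0.png')[238:268,262:302];
cv2.imwrite('pics/crop1.png',cv2.resize(a,(800,600),interpolation=0))
```

```text
(no output)
```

View pics/crop1.png

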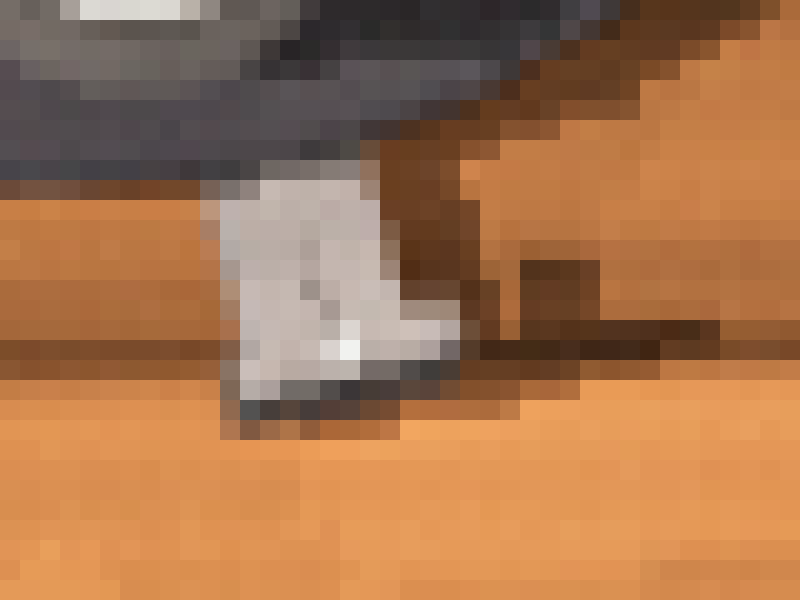

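Run:
```python
from m import *
H=np.array([.555,.0345])
P=atz(T,279.0,255.25,.078); d=P[:2]-H; print(P,np.hypot(*d),np.degrees(np.arctan2(d[1],d[0])))
for r in (254.5,256): 
  P=atz(T,279.0,r,.078); d=P[:2]-H; print(np.hypot(*d),np.degrees(np.arctan2(d[1],d[0])))
u=d/np.hypot(*d); print('mark',H+.09*u)
# blade orientation: left(240,380) right(460,335) 
a=atz(T,262+240/20-.5,238+378/20-.5,.078);b=atz(T,262+460/20-.5,238+332/20-.5,.078)
print('blade',a,b,np.linalg.norm(a-b),np.degrees(np.arctan2((b-a)[1],(b-a)[0])))
print(proj(S,[*(H+.161*u),.078]))
```

```text
[ 0.39797551 -0.0011751   0.078     ] 0.16102609832582804 -167.19999559939058
0.1591496746357665 -167.03148633667072
0.16290291007737073 -167.36453720177224
mark [0.46717966 0.01481275]
blade [0.39525975 0.0130481  0.078     ] [ 0.40069472 -0.01541639  0.078     ] 0.028978713158341208 -79.19013444389938
(np.float64(250.16917516287862), np.float64(207.49993269855233))
```

Run:
```python
from h import *
M=Rm([2.04740292,0.3322789,-2.0474377]); print(M.round(3)); print(np.degrees(np.arctan2(M[1,1],M[0,1])))
```

```text
[[-0.     0.316 -0.949]
 [-0.    -0.949 -0.316]
 [-1.     0.     0.   ]]
-71.56102382371199
```

{"fn": "step_arm", "kwargs": {"increments": [{"tx": 343,"ty": 638,"tz": 10,"yaw": 1.69,"jaw": 85},{"tx": 343,"ty": 638,"tz": 10,"yaw": 1.69,"jaw": 85},{"tx": 343,"ty": 638,"tz": 10,"yaw": 1.69,"jaw": 85},{"tx": 343,"ty": 638,"tz": 10,"yaw": 1.69,"jaw": 85},{"tx": 343,"ty": 638,"tz": 10,"yaw": 1.69,"jaw": 85},{"tx": 343,"ty": 638,"tz": 10,"yaw": 1.69,"jaw": 85},{"tx": 343,"ty": 638,"tz": 10,"yaw": 1.69,"jaw": 85},{"tx": 343,"ty": 638,"tz": 10,"yaw": 1.69,"jaw": 85}]}}

```text
clock: 1.57
eef_pos: [0.3322, -0.2264, 0.2362]
tool_rot: [1.386, 1.083, -1.386]
ft_force: [1.8, -1.4, 0.8]
finger_gap: 0.0854
```

{"fn": "step_arm", "kwargs": {"increments": [{"tx": 185,"ty": 342,"tz": 5,"yaw": 0.686,"jaw": 85},{"tx": 185,"ty": 342,"tz": 5,"yaw": 0.686,"jaw": 85},{"tx": 185,"ty": 342,"tz": 5,"yaw": 0.686,"jaw": 85},{"tx": 185,"ty": 342,"tz": 5,"yaw": 0.686,"jaw": 85},{"tx": 185,"ty": 342,"tz": 5,"yaw": 0.686,"jaw": 85},{"tx": 185,"ty": 342,"tz": 5,"yaw": 0.686,"jaw": 85},{"tx": 185,"ty": 342,"tz": 5,"yaw": 0.686,"jaw": 85},{"tx": 185,"ty": 342,"tz": 5,"yaw": 0.686,"jaw": 85}]}}

```text
clock: 2.23
eef_pos: [0.4906, 0.0674, 0.2406]
tool_rot: [0.877, 1.386, -0.876]
ft_force: [2.2, -0.3, 0.2]
finger_gap: 0.085
```

{"fn": "step_arm", "kwargs": {"increments": [{"tx": 25,"ty": 47,"tz": 0,"yaw": 0,"jaw": 85},{"tx": 25,"ty": 47,"tz": 0,"yaw": 0,"jaw": 85},{"tx": 25,"ty": 47,"tz": 0,"yaw": 0,"jaw": 85}]}}

```text
clock: 2.48
eef_pos: [0.5165, 0.117, 0.2403]
tool_rot: [0.875, 1.387, -0.873]
ft_force: [-0.6, 0.3, 0.5]
finger_gap: 0.0849
```

Run:
```python
from h import *
p=bot.snapshot('wrist'); save(p,'wrist1.png'); o=bot.get_obs()
print(p['fx'],p['cx'],p['cy'],p['origin'],p['attitude'])
M=Rm(o['tool_rot']);print(o['clock'],o['eef_pos'],M.round(3),np.degrees(np.arctan2(M[1,1],M[0,1])),o['joint_positions'])
for d in bot.search_frame('hub',p)[:2]: print(d['p'],world(p,d['position']))
def pf(p,X):
    c=Rm(p['attitude']).T@(np.array(X)-p['origin']);r=np.arctan2(np.hypot(*c[:2]),c[2]);k=r/np.hypot(*c[:2])*p['fx'];return p['cx']+k*c[0],p['cy']+k*c[1]
print('knob',pf(p,[.517,.1158,.159]),'hub post',pf(p,[.555,.0345,.115]),'pointer',pf(p,[.398,-.0012,.078]))
```

```text
325.19226210127806 277.6772154924781 212.76067442789073 [0.48282858 0.18613175 0.38164795] [2.77432615 0.63082452 0.09837244]
2.5333 [0.51570381 0.11534771 0.24023362] [[ 0.001  0.902  0.431]
 [-0.     0.431 -0.902]
 [-1.     0.001  0.001]] 25.542704533345947 [ 1.32091525e-01  3.01817155e-01  1.69724382e+00 -3.29225619e-04
  1.14180736e+00 -3.13575784e-01]
0.95 [0.53561775 0.05604305 0.04363725]
knob (np.float64(277.7353828160141), np.float64(224.15871694983667)) hub post (np.float64(276.700079016682), np.float64(297.0976433182725)) pointer (np.float64(132.5782762355879), np.float64(245.59023105533856))
```

View pics/wrist1.png

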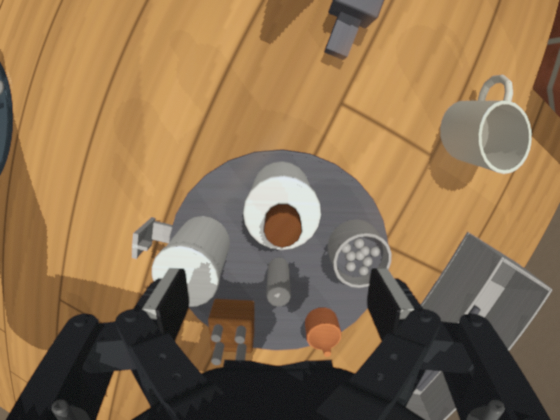

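```bash
cat > w1.py <<'E'
from h import *
W=dict(fx=325.192,fy=325.192,cx=277.677,cy=212.761,origin=np.array([0.48282858,0.18613175,0.38164795]),attitude=[2.77432615,0.63082452,0.09837244])
E
python3 - <<'E'
from w1 import *
from m import T,S,ct,cs
print('knob',atz(W,283,226,.162,True),'post',atz(W,279,295,.115,True),atz(T,*ct(199,162),.115))
print(tri([ray(W,283,226,True),ray(T,*ct(98,200)),ray(S,*cs(687,50))]))
print(tri([ray(W,279,295,True),ray(T,*ct(199,162)),ray(S,*cs(624,116))]))
print('ptr', [atz(W,u,v,.078,True) for u,v in((135,253),(154,221))])
E
python3 -c "
import cv2
a=cv2.imread('pics/wrist1.png')
cv2.imwrite('pics/crop2.png',cv2.resize(a[145:315,115:345],(800,591),interpolation=2))"
```

```text
knob [0.52055078 0.11711669 0.162     ] post [0.55594898 0.03760681 0.115     ] [0.55626456 0.03416165 0.115     ]
(array([0.51915151, 0.11659608, 0.15885263]), [np.float64(0.001943617833304276), np.float64(0.0025842065026318068), np.float64(0.0013519061729531832)])
(array([0.55536945, 0.03578597, 0.11633877]), [np.float64(0.002296725417469694), np.float64(0.0017186986006261095), np.float64(0.0014146305413108042)])
ptr [array([ 0.40314134, -0.00848619,  0.078     ]), array([0.41253971, 0.03737349, 0.078     ])]
```

View pics/crop2.png

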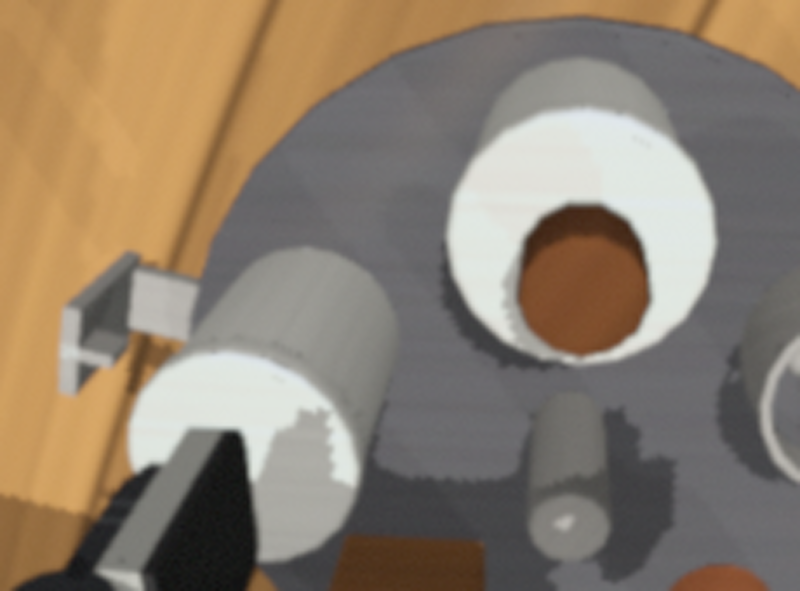

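Run:
```python
from w1 import *
from m import T,S,ct,cs
P,e=tri([ray(W,135,245.4,True),ray(T,279.0,255.25)]);print(P,e,atz(W,135,245.4,.078,True))
H=np.array([.5555,.0355])
for Q in (P,atz(W,135,245.4,.078,True),atz(T,279,255.25,.078)):
  d=Q[:2]-H;print(np.hypot(*d),np.degrees(np.arctan2(d[1],d[0])))
# within-wrist consistency using wrist hub
Hw=atz(W,115+569*.2875-.4,145+527*.2875-.4,.115,True);Q=atz(W,135,245.4,.078,True);K=atz(W,115+584*.2875-.4,145+292*.2875-.4,.165,True)
for X in(Q,K): d=(X-Hw)[:2];print(X,Hw,np.hypot(*d),np.degrees(np.arctan2(d[1],d[0])))
```

```text
[ 0.39895967 -0.00167415  0.07392049] [np.float64(0.0006885842225704806), np.float64(0.0006885842225703347)] [0.4006239  0.00041172 0.078     ]
0.16089372825679324 -166.64122809417137
0.15880111509846892 -167.23472919205324
0.16173753132638002 -166.8937878955264
[0.4006239  0.00041172 0.078     ] [0.55579769 0.03613076 0.115     ] 0.15923176682522788 -167.0370410272558
[0.52055618 0.11617807 0.165     ] [0.55579769 0.03613076 0.115     ] 0.08746161456723099 113.7619030164839
```

{"fn": "step_arm", "kwargs": {"increments": [{"tx": 3,"ty": 2,"tz": -40,"yaw": 0,"jaw": 85},{"tx": 3,"ty": 2,"tz": -80,"yaw": 0,"jaw": 85},{"tx": 3,"ty": 2,"tz": -101,"yaw": 0,"jaw": 85},{"tx": 3,"ty": 2,"tz": -101,"yaw": 0,"jaw": 60},{"tx": 3,"ty": 2,"tz": -101,"yaw": 0,"jaw": 40}], "grip_force": 30}}

```text
clock: 3.0
eef_pos: [0.5179, 0.1151, 0.1395]
tool_rot: [0.876, 1.387, -0.878]
ft_force: [0.4, -0.2, 0.6]
finger_gap: 0.0635
```

{"fn": "step_arm", "kwargs": {"increments": [{"tx": 0,"ty": 0,"tz": 0,"yaw": 0,"jaw": 10},{"tx": 0,"ty": 0,"tz": 0,"yaw": 0,"jaw": 10},{"tx": 0,"ty": 0,"tz": 0,"yaw": 0,"jaw": 10},{"tx": 0,"ty": 0,"tz": 0,"yaw": 0,"jaw": 10},{"tx": 0,"ty": 0,"tz": 0,"yaw": 0,"jaw": 10}]}}

```text
clock: 3.42
eef_pos: [0.5195, 0.1152, 0.1416]
tool_rot: [0.878, 1.383, -0.875]
ft_force: [0.9, -0.3, 7.8]
finger_gap: 0.0268
```

Run:
```python
from h import *
p=bot.snapshot('wrist'); save(p,'wrist2.png'); o=bot.get_obs()
M=Rm(o['tool_rot']);print(o['clock'],o['eef_pos'],M.round(3)[:,0],np.degrees(np.arctan2(M[1,1],M[0,1])),o['joint_positions'],o['finger_gap'],o['ft_force'],o['ft_torque'])
```

```text
3.4667 [0.51945704 0.1152105  0.14165141] [ 0.004 -0.    -1.   ] 25.38506007625933 [ 1.31115711e-01  4.29940326e-01  1.78393268e+00 -9.10166403e-04
  9.23940945e-01 -3.11386878e-01] 0.027244254254566898 [ 2.2975619  -1.16967109  6.93377246] [-0.08502417 -0.21543182 -0.13599018]
```

View pics/wrist2.png

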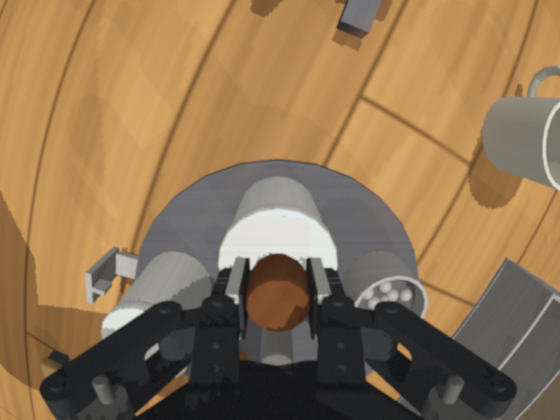

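```bash
cat > arc.py <<'E'
from h import *
import sys
H=np.array([.5555,.0353])
def arc(offs,x0=None,r=.089):
    o=bot.get_obs();x=o['eef_pos'];M=Rm(o['tool_rot']);y=np.degrees(np.arctan2(M[1,1],M[0,1]))
    a0=np.degrees(np.arctan2(x[1]-H[1],x[0]-H[0]))%360
    print('clock',o['clock'],'ang',a0,'r',np.hypot(*(x[:2]-H)),'jaw-tan',(y-(a0-90)+90)%180-90,'z',x[2],o['ft_force'],o['finger_gap'])
    for d in offs:
        a=np.radians(min(a0+d,193)); t=(H+r*np.array([np.cos(a),np.sin(a)])-x[:2])*1000
        print(f'tx {t[0]:.1f} ty {t[1]:.1f} yaw {a-np.radians(y+90):.3f}')
arc([float(v) for v in sys.argv[1:]])
E
python3 arc.py 1 3 6 9 12 15 18 21
```

```text
clock 3.4667 ang 114.27735385059306 r 0.08766288961113233 jaw-tan 1.107706225666277 z 0.14165140824930228 [ 2.2975619  -1.16967109  6.93377246] 0.027244254254566898
tx -2.0 ty 0.6 yaw -0.002
tx -4.7 ty -0.8 yaw 0.033
tx -8.8 ty -3.1 yaw 0.085
tx -12.8 ty -5.5 yaw 0.138
tx -16.6 ty -8.2 yaw 0.190
tx -20.3 ty -11.0 yaw 0.242
tx -23.8 ty -14.1 yaw 0.295
tx -27.2 ty -17.3 yaw 0.347
```

{"fn": "step_arm", "kwargs": {"increments": [{"tx": -2,"ty": 0.6,"tz": 2,"yaw": 0.0,"jaw": 10},{"tx": -4.7,"ty": -0.8,"tz": 2,"yaw": 0.033,"jaw": 10},{"tx": -8.8,"ty": -3.1,"tz": 2,"yaw": 0.085,"jaw": 10},{"tx": -12.8,"ty": -5.5,"tz": 2,"yaw": 0.138,"jaw": 10},{"tx": -16.6,"ty": -8.2,"tz": 2,"yaw": 0.19,"jaw": 10},{"tx": -20.3,"ty": -11,"tz": 2,"yaw": 0.242,"jaw": 10},{"tx": -23.8,"ty": -14.1,"tz": 2,"yaw": 0.295,"jaw": 10},{"tx": -27.2,"ty": -17.3,"tz": 2,"yaw": 0.347,"jaw": 10}]}}

```text
clock: 4.13
eef_pos: [0.4922, 0.097, 0.1433]
tool_rot: [0.61, 1.48, -0.607]
ft_force: [8.4, -5.8, -18.2]
finger_gap: 0.0269
```

```bash
python3 arc.py 3 6 9 12 15 18 21 24
```

```text
clock 4.1333 ang 135.75961549091548 r 0.08838759643438523 jaw-tan -0.36575072081765825 z 0.14326221082032417 [  8.42185835  -5.78539264 -18.20446319] 0.0269347457636565
tx -3.6 ty -3.0 yaw 0.059
tx -6.6 ty -6.6 yaw 0.111
tx -9.4 ty -10.3 yaw 0.163
tx -12.0 ty -14.2 yaw 0.216
tx -14.3 ty -18.2 yaw 0.268
tx -16.5 ty -22.3 yaw 0.321
tx -18.5 ty -26.5 yaw 0.373
tx -20.2 ty -30.9 yaw 0.425
```

{"fn": "step_arm", "kwargs": {"increments": [{"tx": -3.6,"ty": -3.0,"tz": -1,"yaw": 0.059,"jaw": 10},{"tx": -6.6,"ty": -6.6,"tz": -1,"yaw": 0.111,"jaw": 10},{"tx": -9.4,"ty": -10.3,"tz": -1,"yaw": 0.163,"jaw": 10},{"tx": -12,"ty": -14.2,"tz": -1,"yaw": 0.216,"jaw": 10},{"tx": -14.3,"ty": -18.2,"tz": -1,"yaw": 0.268,"jaw": 10},{"tx": -16.5,"ty": -22.3,"tz": -1,"yaw": 0.321,"jaw": 10},{"tx": -18.5,"ty": -26.5,"tz": -1,"yaw": 0.373,"jaw": 10},{"tx": -20.2,"ty": -30.9,"tz": -1,"yaw": 0.425,"jaw": 10}]}}

```text
clock: 4.8
eef_pos: [0.4724, 0.0654, 0.1432]
tool_rot: [0.278, 1.548, -0.274]
ft_force: [2.0, -5.1, -1.5]
finger_gap: 0.027
```

```bash
python3 arc.py 3 6 9 12 15 18 21 24
python3 - <<'E'
from h import *
save(bot.snapshot('top'),'top1.png')
import cv2
a=cv2.imread('pics/top1.png')[140:270,200:330]
cv2.imwrite('pics/crop3.png',cv2.resize(a,(400,400),interpolation=2))
E
```

```text
clock 4.8 ang 160.09817594380388 r 0.08841163147753672 jaw-tan -0.2763437832469293 z 0.14318234479864012 [ 1.97082234 -5.10822503 -1.49280051] 0.027040943762940212
tx -2.0 ty -4.2 yaw 0.057
tx -3.3 ty -8.7 yaw 0.110
tx -4.3 ty -13.3 yaw 0.162
tx -5.0 ty -17.9 yaw 0.214
tx -5.5 ty -22.5 yaw 0.267
tx -5.8 ty -27.1 yaw 0.319
tx -5.9 ty -31.8 yaw 0.371
tx -5.6 ty -36.5 yaw 0.424
```

View pics/crop3.png

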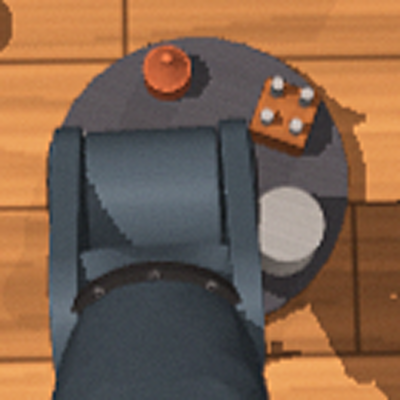

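{"fn": "step_arm", "kwargs": {"increments": [{"tx": -1.5,"ty": -3,"tz": 0,"yaw": 0.04,"jaw": 10},{"tx": -3.3,"ty": -8.7,"tz": 0,"yaw": 0.11,"jaw": 10},{"tx": -4.3,"ty": -13.3,"tz": 0,"yaw": 0.162,"jaw": 10},{"tx": -5,"ty": -17.9,"tz": 0,"yaw": 0.214,"jaw": 10},{"tx": -5.5,"ty": -22.5,"tz": 0,"yaw": 0.267,"jaw": 10},{"tx": -5.8,"ty": -27.1,"tz": 0,"yaw": 0.319,"jaw": 10},{"tx": -5.9,"ty": -31.8,"tz": 0,"yaw": 0.371,"jaw": 10},{"tx": -5.6,"ty": -36.5,"tz": 0,"yaw": 0.424,"jaw": 10}]}}

```text
clock: 5.52
eef_pos: [0.4668, 0.028, 0.1433]
tool_rot: [-0.058, 1.564, 0.063]
ft_force: [4.4, -0.6, -12.6]
finger_gap: 0.027
```

```bash
python3 arc.py 3 5 7 8 9 10
```

```text
clock 5.5167 ang 184.71235683005307 r 0.08903349967188778 jaw-tan -0.2853528477638889 z 0.14330014755453177 [  4.37967581  -0.64497703 -12.64511665] 0.02699756659865656
tx 0.5 ty -4.6 yaw 0.057
tx 1.0 ty -7.7 yaw 0.092
tx 1.6 ty -10.8 yaw 0.127
tx 1.9 ty -12.3 yaw 0.145
tx 2.0 ty -12.7 yaw 0.150
tx 2.0 ty -12.7 yaw 0.150
```

{"fn": "step_arm", "kwargs": {"increments": [{"tx": 0.5,"ty": -4.6,"tz": 0,"yaw": 0.057,"jaw": 10},{"tx": 1,"ty": -7.7,"tz": 0,"yaw": 0.092,"jaw": 10},{"tx": 1.6,"ty": -10.8,"tz": 0,"yaw": 0.127,"jaw": 10},{"tx": 1.9,"ty": -12.3,"tz": 0,"yaw": 0.145,"jaw": 10},{"tx": 2,"ty": -12.7,"tz": 0,"yaw": 0.15,"jaw": 10},{"tx": 2,"ty": -12.7,"tz": 0,"yaw": 0.15,"jaw": 10},{"tx": 2,"ty": -12.7,"tz": 0,"yaw": 0.15,"jaw": 10}]}}

```text
clock: 6.1
eef_pos: [0.4686, 0.0152, 0.1433]
tool_rot: [-0.175, 1.559, 0.18]
ft_force: [0.8, -5.1, -10.8]
finger_gap: 0.0266
```

```bash
python3 arc.py 3
python3 - <<'E'
from h import *
p=bot.snapshot('wrist');save(p,'wrist3.png');print(p['origin'],p['attitude'])
q=bot.snapshot('scene');save(q,'scene3.png');save(bot.snapshot('top'),'top3.png')
a=cv2.imread('pics/scene3.png')[160:320,190:400]
cv2.imwrite('pics/crop4.png',cv2.resize(a,None,fx=3.5,fy=3.5,interpolation=2))
H=np.array([.5555,.0353])
def pf(p,X):
    c=Rm(p['attitude']).T@(np.array(X)-p['origin']);r=np.arctan2(np.hypot(*c[:2]),c[2]);k=r/np.hypot(*c[:2])*p['fx'];return p['cx']+k*c[0],p['cy']+k*c[1]
print('mark',pf(p,[.4678,.0151,.159]),'pointer',pf(p,[.3985,-.001,.078]))
E
```

```text
clock 6.1 ang 193.0315310720156 r 0.08924023610175842 jaw-tan -0.07449217990834711 z 0.143291378188572 [  0.76635433  -5.07341211 -10.83281522] 0.026647973369876243
tx 0.2 ty 0.1 yaw 0.001
[ 0.39332299 -0.00159007  0.28428059] [1.8247319  2.29319728 0.35635791]
mark (np.float64(276.1339798637803), np.float64(290.85234333313736)) pointer (np.float64(276.1974611361321), np.float64(121.0778557198121))
```

View pics/wrist3.png

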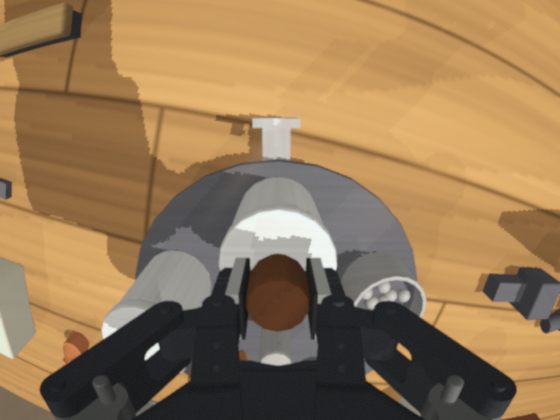

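View pics/crop4.png

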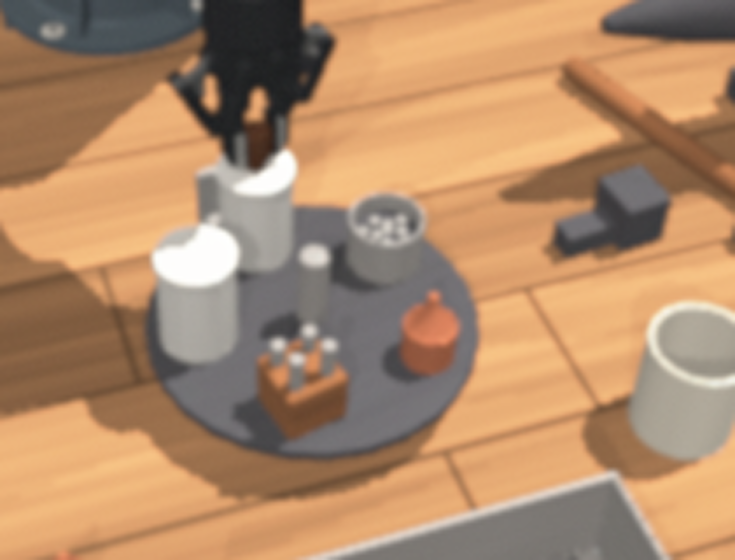

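{"fn": "step_arm", "kwargs": {"increments": [{"tx": 0,"ty": 0,"tz": -0.5,"yaw": 0,"jaw": 10},{"tx": 0,"ty": 0,"tz": -0.5,"yaw": 0,"jaw": 10},{"tx": 0,"ty": 0,"tz": -0.5,"yaw": 0,"jaw": 10},{"tx": 0,"ty": 0,"tz": -0.5,"yaw": 0,"jaw": 10},{"tx": 0,"ty": 0,"tz": -0.5,"yaw": 0,"jaw": 10},{"tx": 0,"ty": 0,"tz": -0.5,"yaw": 0,"jaw": 10}], "grip_force": 30}}

```text
clock: 6.75
eef_pos: [0.4686, 0.0152, 0.1432]
tool_rot: [-0.175, 1.558, 0.18]
ft_force: [-1.2, -4.8, -1.6]
finger_gap: 0.0269
```

```bash
python3 arc.py 0
python3 - <<'E'
from h import *
a=bot.snapshot('wrist');b=cv2.imread('pics/wrist3.png');save(a,'wrist4.png');print(np.abs(cv2.imread('pics/wrist4.png').astype(int)-b).mean(), np.abs(bot.get_obs()['joint_vel']).max())
E
```

```text
clock 6.75 ang 193.0280114226603 r 0.08923551644248551 jaw-tan -0.07750377959092702 z 0.14324524063154084 [-1.23634754 -4.81254122 -1.60418619] 0.026872694304691327
tx 0.2 ty 0.1 yaw 0.001
0.8701686507936508 0.0013624541646591575
```

View pics/wrist4.png

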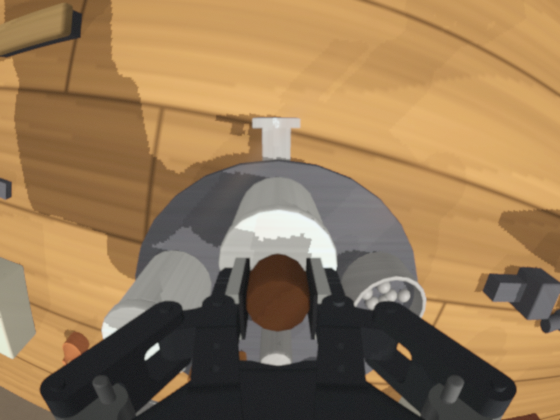

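View pics/top3.png

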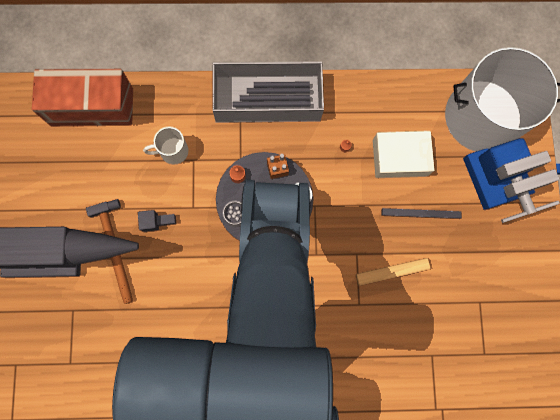

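The wrist picture shows the knob (278,291), post (277,358) and blade (276,122) in line. The top picture shows the oil can standing at (237,173) and the bench things unmoved. Handing in.

```bash
python3 -c "
from workcell import bot
print(bot.finish_job())"
```

```text
the job is handed in; nothing more can be done
None
```

I gripped the flux tin's knob, turned the carousel about 79° (1.37 rad) counter-clockwise to the pointer, and handed the job in at about 6.8 s, still holding it with a 30 N grip.

- **Alignment:** the gripper stood at 193.0° about the hub, which is the pointer's measured bearing. In the wrist picture the knob, central post and pointer blade lie in line to within about 2 px.
- **Stillness and hold:** the gripper's position and the wrist picture were unchanged after half a second of holding. The fingers were stopped on the knob at a 27 mm opening, and about 5 N of the spring's pull showed at the wrist.
- **Other things:** the oil can on the turntable was still upright. The bench things stood at the same pixels as at the start in the top view.
- **Disagreements:** the cameras differed by 2 to 4 mm on the knob and hub, so I used values in between. The wrist camera put the pointer 159 mm from the axis, against the stated 161 mm. While gripping and turning, up to 18 N of vertical force built up. I eased the gripper down slightly, and about 2 N was left at the end.

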